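Pin the solder reel in its holder

TASK

Mount the solder reel that stands in the green holder: take the long spindle with the red grip out of the wooden rack and thread it straight down through the holder's upper arm, the reel and the lower arm, until its flange lies flat on the upper arm. Lower it in your grip rather than letting it drop, then release it. Leave the short spindle with the blue grip in the rack.

Things in the scene. Friction and masses are not known exactly. Their poses are not given: they have to be found in the camera images.
- long_spindle_grip (a point): Long spindle: upright red grip, 24 mm across, 60 mm tall; below it an aluminium flange (60 mm across, 8 mm thick) and a steel rod 12 mm across reaching 85 mm below the flange. 150 g. Point: centre of the grip, 38 mm above the flange's underside; z up along the rod. Starts hanging by its flange in one of the two 28 mm holes of a fixed wooden rack (70 x 200 mm), top 95 mm above the bench.
- short_spindle_grip (a point): Short spindle, to be left in the rack: same grip and flange, but the grip is blue and the rod only 40 mm long. Point: centre of the blue grip, 38 mm above the flange's underside. It hangs in the rack's other hole, 120 mm from the long one; the blue grip's top is 68 mm above the rack's top, 163 mm above the bench: a rod carried over it must clear that.
- holder_mouth (a point): Green steel reel holder, fixed: base and post carry two level arms, 8 mm thick, each with a 34 mm through hole, one straight above the other. Point: centre of the upper hole at the arm's top face, 104 mm above the bench; z up along the holes' axis. The lower arm's top is 60 mm, the base plate 96 mm below it. Nothing stands more than 3 mm above the upper arm.
- reel_centre (a point): Reel of solder wire, black flanges, silver winding, 80 mm across, 46 mm tall, loose (350 g), standing on the lower arm under the upper one, its 34 mm bore in line with the holes to within 2 mm. Point: centre of the bore, half-way up.
There are look-alikes about, which are no part of the job. Leave any orange or pink look-alike of the part that bears reel_centre alone.

How it is judged:
By the outcome, as a careful person would: the job done as asked, in the order asked, and still so for the second after the job is handed in, with the robot touching nothing.
It also fails if it takes over 38 s, if anything falls off the work surface, if the arm or the gripper's body presses on something with over 40 N, if the wrist force passes 120 N, or if a joint passes its speed limit or range.

ROBOT

A 7-joint arm with a two-finger parallel gripper is mounted at the origin on a cart in front of the work surface, level with it; the furniture and walls round the work are solid. World frame = base frame: x ahead of the robot, y to its left, z up, the work surface at z = 0. Lengths are in mm, angles in degrees, forces in N, time in s.
With the tool pointing down it reaches from about 350 to 775 mm from the base axis. Payload 3.1 kg.
Tool frame: the origin (TCP) lies midway between the tips of the shut fingers; the grasp point (between the pads) lies 19 mm behind it; z points along the fingers, y is the line along which they close (so a half turn about z gives the same grasp; the last joint's range is limited). The gripper opens to 85 mm and grips with 20 to 120 N. Pads are 22 mm wide; open, the fingers measure 114 mm over their backs; the gripper's body (76 mm by 85 mm) begins 54 mm behind the grasp point. The pads swing forward as they close: fully open they stand 13 mm farther back than shut.
Start: joints at [74.043, 17.813, 0.802, 86.603, -0.252, 75.585, -1.558], TCP at [129.058, -534.661, 206.004] pointing down, gripper open.
Joint ranges: [-154.91, 154.91], [-16.99, 109.72], [-72.82, 74.43], [7.12, 147.25], [-82.49, 262.49], [11.32, 116.49], [-174.64, 174.64]. Speed limits (degrees/s): [159.86, 159.86, 180, 180, 180, 180, 180].

INTERFACE

Orientations are given as [roll, pitch, yaw] about the fixed x, y, z axes, in that order (R = Rz(yaw) Ry(pitch) Rx(roll)).
In Python, from bench import r gives the robot as it stands. Calls block until the motion is done:
- r.reach(position, orientation): joint-space move of the TCP to a pose.
- r.move_linear(position, ori=None, rate=150, guard=None): straight line of the TCP; ori=None keeps the orientation; rate is the mean speed in mm/s. With guard (N) it stops when the force on the tool has changed by that much, and returns True; else False.
- r.goto_joints(angles): joint-space move.
- r.gripper_open() and r.gripper_close(grasp_force=None): open the fingers fully, or close them until they stop; grasp_force is the grip in N (None keeps the last).
- r.dwell(seconds).
- r.solve_ik(position, orientation): joint angles nearest the present ones, or None.
- r.camera(name): name is "scene" or "top" or "wrist"; returns the picture (384x512x3 uint8, red, green, blue); there is no depth.
- r.camera_params(name): a dict with "fx", "fy", "cx", "cy" (pixels), "dist" ([k1, k2, p1, p2, k3] as OpenCV has them; the pictures are not rectified), "R" (3x3) and "t" (3): a world point X has camera coordinates R X + t. Camera axes: x right, y down, z forward; pixel columns grow to the right and rows downward; lengths in mm; the calibration is good to about 2 mm. A picture is of the moment at which its call begins: read the wrist's pose just before it. camera_params takes no time and is no camera call; for the wrist camera it gives the pose at the moment of the call.
A pose or a line that the arm cannot do raises r.Unreachable and nothing moves.
- r.sign_off(): hands the job in; it is judged then, once.
Readings, each from a call of its own:
- r.current_time(): time.
- r.current_joints(): joint angles.
- r.current_dq(): joint speeds.
- r.current_tau(): joint torques, N m.
- r.current_tool_pos(): TCP position.
- r.current_tcp_rot(): TCP orientation.
- r.current_wrist_force(): force on the tool from outside, world axes, zero at the start.
- r.current_torque(): the same for the moment, N m.
- r.current_width(): finger opening in mm.
- r.current_gripper_force(): force on a finger pad.
Only numpy, scipy, OpenCV 4.12 (cv2) and the standard library are available. Lean on these libraries where they do the work, as an engineer would, in place of code of your own. Each camera call takes 0.05 s, during which the arm holds its last target. There are 200 camera calls.

## Working session

There is one attempt and no reset: what is moved stays moved. The work goes in short steps, each a Python script; the robot and the scene stay as the last script left them, time stands still between calls to the robot, and variables do not carry over. Pictures are saved under pics/ and viewed, at most 10 in all, crops included, and the job is handed in when it is done.

```bash
mkdir -p pics; ls
python3 - <<'E'
from bench import r
import cv2,json
print(r.current_time(),r.current_tool_pos(),r.current_tcp_rot())
for n in("scene","top"):
    im=r.camera(n); cv2.imwrite(f"pics/{n}0.png",im[:,:,::-1]); p=r.camera_params(n); print(n,{k:(v.tolist() if hasattr(v,'tolist') else v) for k,v in p.items()})
a=cv2.imread("pics/scene0.png");b=cv2.imread("pics/top0.png")
E
```

```text
pics
0.0 [ 128.8731032  -533.89252316  204.91729646] [-1.79865574e+02  3.39259460e-03  1.35726014e+01]
scene {'fx': 360.07758060546666, 'fy': 360.07758060546666, 'cx': 254.24196851071852, 'cy': 190.2789830853022, 'dist': [-0.09631490074813617, 0.0, 0.0, 0.0, 0.0], 'R': [[-0.8814197071497577, -0.4719427430984737, -0.01921840484336172], [-0.2774089340974512, 0.5501739326637476, -0.7876248644502166], [0.38228730443339515, -0.6888967201649273, -0.6158552799278857]], 't': [451.0989374149041, 210.2906330384042, 812.1547489882486]}
top {'fx': 396.50239325991714, 'fy': 396.50239325991714, 'cx': 252.14468453657278, 'cy': 190.58722465377545, 'dist': [0.00963651715123924, 0.0, 0.0, 0.0, 0.0], 'R': [[0.0012454740906709507, -0.9999845550416872, -0.005416500010954258], [-0.9844842630256228, -0.0002757061518681651, -0.17547267548257822], [0.17546847195204573, 0.005551005692396845, -0.9844694010920895]], 't': [33.79808516471656, 490.16341736214673, 1233.8204462534625]}
```

View pics/scene0.png

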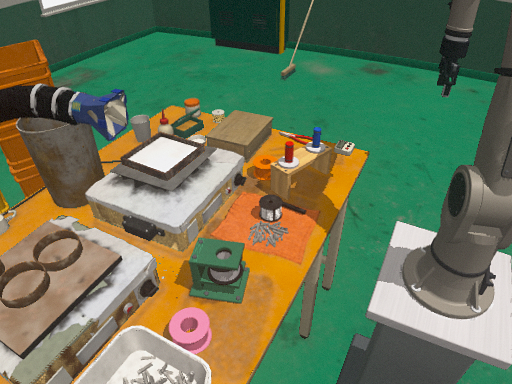

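View pics/top0.png

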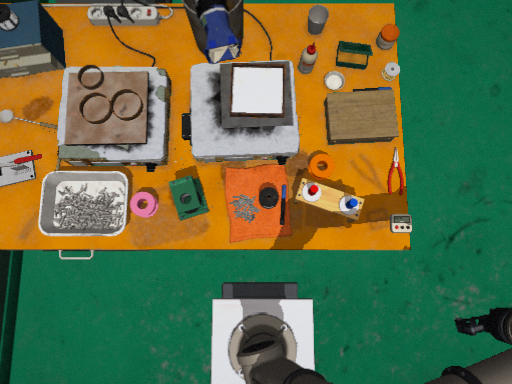

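The scene view shows the green holder at (217,268) with a reel inside it, the red grip at (289,152) and the blue grip at (317,138) in the rack. In the top view they are at (187,197), (313,189) and (352,203). Reel candidates in the top view are the one in the green holder, black (269,196) on the mat, pink (144,204) and orange (320,163). The one standing in the holder fits the description. I'll confirm it in an enlarged crop.

Run:
```python
import cv2,numpy as np
s=cv2.imread("pics/scene0.png");t=cv2.imread("pics/top0.png")
def c(im,x,y,w,h,k=5): return cv2.resize(im[y:y+h,x:x+w],None,fx=k,fy=k,interpolation=cv2.INTER_CUBIC)
A=np.hstack([c(s,180,230,80,60),c(t,150,170,80,60)])
B=np.hstack([c(s,260,115,80,60),c(t,290,165,80,60)])
cv2.imwrite("pics/crop.png",np.vstack([A,B]))
```

```text
(no output)
```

View pics/crop.png

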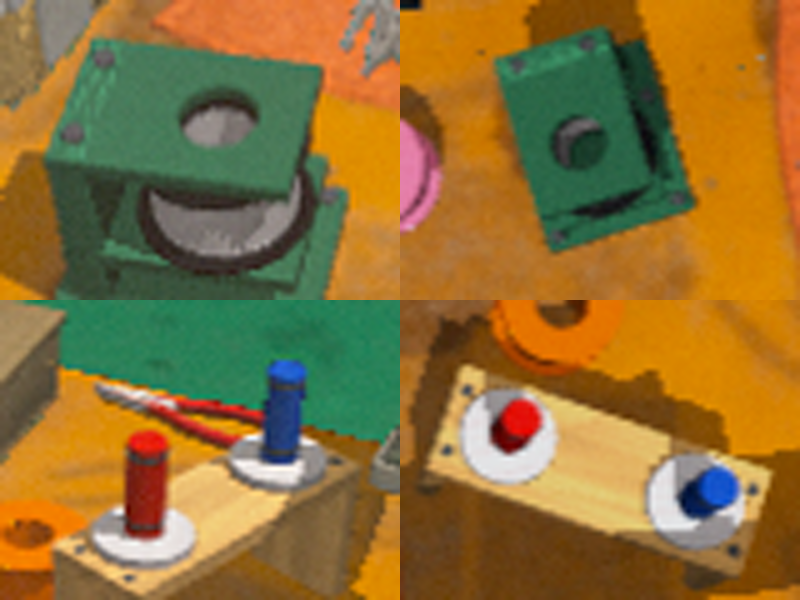

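The crop confirms a silver reel under the green holder's upper arm, with the hole at scene crop (219,122) and top crop (180,142). The red spindle is at the left end of the rack and the blue one at the right. Next I triangulate.

```bash
cat > h.py <<'E'
from bench import r
import cv2,numpy as np
from scipy.optimize import least_squares
def onplane(cam,uv,z,p=None):
    p=p or r.camera_params(cam); K=np.array([[p['fx'],0,p['cx']],[0,p['fy'],p['cy']],[0,0,1]])
    n=cv2.undistortPoints(np.array([[uv]],float),K,np.array(p['dist']))[0,0]
    R=np.array(p['R']);c=-R.T@np.array(p['t']);d=R.T@np.array([*n,1]);return (c+d*(z-c[2])/d[2])
def proj(cam,X,p=None):
    p=p or r.camera_params(cam); K=np.array([[p['fx'],0,p['cx']],[0,p['fy'],p['cy']],[0,0,1]])
    return cv2.projectPoints(np.array([X],float),cv2.Rodrigues(np.array(p['R']))[0],np.array(p['t']),K,np.array(p['dist']))[0][0,0]
E
python3 - <<'E'
from h import *
off={'s1':(180,230),'t1':(150,170),'s2':(260,115),'t2':(290,165)}
def f(k,u,v): o=off[k];return (o[0]+(u+.5)/5-.5,o[1]+(v+.5)/5-.5)
for n,k,uv,z in [('mouth','s1',(219,122),104),('mouth','t1',(180,142),104),('redtop','s2',(148,140),163),('redtop','t2',(123,118),163),
 ('redfl','s2',(144,234),103),('redfl','t2',(108,136),103),('bluetop','s2',(287,71),163),('bluetop','t2',(320,186),163),('bluefl','t2',(296,201),103)]:
    print(n,k,onplane('scene' if k[0]=='s' else 'top',f(k,*uv),z).round(1))
print(r.camera_params('wrist'))
E
```

```text
mouth s1 [454.7 240.2 104. ]
mouth t1 [456.3 237.3 104. ]
redtop s2 [ 477.7 -148.5  163. ]
redtop t2 [ 475.9 -147.4  163. ]
redfl s2 [ 476.2 -145.2  103. ]
redfl t2 [ 475.8 -147.1  103. ]
bluetop s2 [ 436.5 -258.7  163. ]
bluetop t2 [ 435.9 -260.2  163. ]
bluefl t2 [ 435.7 -260.4  103. ]
{'fx': 281.4837788705823, 'fy': 281.4837788705823, 'cx': 256.81737927724294, 'cy': 193.45005778479438, 'dist': array([-0.0331851,  0.       ,  0.       ,  0.       ,  0.       ]), 'R': array([[ 0.23529964, -0.97192226, -0.00109501],
       [-0.93556101, -0.22680168,  0.27071498],
       [-0.26336226, -0.06267468, -0.96265892]]), 't': array([-548.3260077 ,  -35.85712087,  377.78092122])}
```

Run:
```python
from h import *
for yaw in (-110,-90,-70,-45,-20,0,20,45,70,90,110,160):
    print(yaw,[None if q is None else np.round(q).tolist() for q in (r.solve_ik([476.3,-147.2,119],[180,0,yaw]),r.solve_ik([476.3,-147.2,260],[180,0,yaw]),r.solve_ik([455.8,238.5,245],[180,0,yaw]),r.solve_ik([455.8,238.5,128],[180,0,yaw]))])
```

```text
-110 [[61.0, 28.0, -62.0, 101.0, 26.0, 68.0, 152.0], [62.0, 19.0, -62.0, 87.0, 17.0, 84.0, 160.0], [15.0, 22.0, -62.0, 86.0, 20.0, 83.0, 113.0], [15.0, 29.0, -62.0, 97.0, 27.0, 70.0, 107.0]]
-90 [[26.0, 16.0, -13.0, 102.0, 4.0, 62.0, -169.0], [30.0, 11.0, -17.0, 88.0, 3.0, 81.0, -168.0], [15.0, 22.0, -62.0, 86.0, 20.0, 83.0, 133.0], [15.0, 29.0, -62.0, 97.0, 27.0, 70.0, 127.0]]
-70 [[27.0, 17.0, -15.0, 102.0, 5.0, 62.0, -149.0], [31.0, 11.0, -19.0, 88.0, 4.0, 81.0, -148.0], [15.0, 22.0, -62.0, 86.0, 20.0, 83.0, 153.0], [15.0, 29.0, -62.0, 97.0, 27.0, 70.0, 147.0]]
-45 [[30.0, 17.0, -18.0, 102.0, 6.0, 62.0, -125.0], [33.0, 12.0, -21.0, 88.0, 4.0, 81.0, -124.0], [-71.0, 17.0, 54.0, 89.0, -14.0, 81.0, -151.0], [-70.0, 23.0, 54.0, 100.0, -21.0, 67.0, -145.0]]
-20 [[32.0, 17.0, -21.0, 101.0, 7.0, 63.0, -101.0], [34.0, 12.0, -23.0, 88.0, 5.0, 81.0, -99.0], [19.0, 26.0, -70.0, 86.0, 25.0, 85.0, -161.0], [19.0, 33.0, -69.0, 97.0, 33.0, 73.0, -168.0]]
0 [[35.0, 18.0, -25.0, 101.0, 8.0, 63.0, -82.0], [36.0, 12.0, -25.0, 88.0, 5.0, 81.0, -79.0], [10.0, 19.0, -52.0, 86.0, 15.0, 82.0, -133.0], [1
[... 458 characters left out ...]
.0, -15.0], [42.0, 13.0, -33.0, 88.0, 7.0, 82.0, -11.0], [-8.0, 15.0, -28.0, 87.0, 7.0, 80.0, -56.0], [10.0, 26.0, -53.0, 98.0, 22.0, 68.0, -69.0]]
90 [[43.0, 19.0, -35.0, 101.0, 12.0, 63.0, 4.0], [44.0, 13.0, -36.0, 87.0, 8.0, 82.0, 8.0], [-9.0, 14.0, -26.0, 87.0, 6.0, 80.0, -35.0], [11.0, 26.0, -54.0, 98.0, 22.0, 68.0, -49.0]]
110 [[45.0, 20.0, -37.0, 101.0, 13.0, 64.0, 23.0], [47.0, 14.0, -39.0, 87.0, 9.0, 82.0, 27.0], [-3.0, 15.0, -34.0, 87.0, 9.0, 80.0, -17.0], [11.0, 26.0, -55.0, 98.0, 23.0, 68.0, -30.0]]
160 [[44.0, 20.0, -36.0, 101.0, 13.0, 64.0, 74.0], [45.0, 13.0, -37.0, 87.0, 8.0, 82.0, 78.0], [8.0, 19.0, -49.0, 87.0, 14.0, 81.0, 28.0], [19.0, 34.0, -70.0, 97.0, 33.0, 73.0, 11.0]]
```

Run:
```python
from h import *
r.reach([476.3,-147.2,240],[180,0,70])
p=r.camera_params('wrist');im=r.camera('wrist');cv2.imwrite('pics/w1.png',im[:,:,::-1])
print(r.current_time(),r.current_tool_pos(),r.current_tcp_rot(),r.current_joints())
np.save('w1.npy',p,allow_pickle=True)
for X in ([476.3,-147.2,163],[476.3,-147.2,103]): print(proj('wrist',X,p))
```

```text
2.0417 [ 475.74292955 -149.21871845  239.70664317] [-1.79972353e+02  4.50978661e-02  6.97894028e+01] [ 42.23807114  13.36788645 -32.80641356  89.82621134   7.37179177
  79.003014   -11.48457042]
[257.45335466 191.18234007]
[257.35218186 176.82828494]
```

View pics/w1.png

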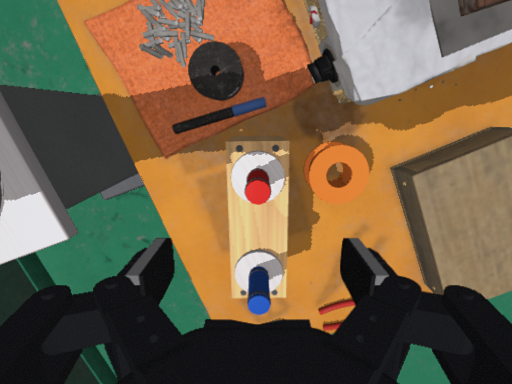

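The wrist view puts the red cap at (258,190) and its flange at (258,176), within about 1 px of the prediction. Now I'll grasp and lift.

Run:
```python
from h import *
o=[180,0,70]
g=r.move_linear([476.3,-147.2,119],o,rate=120,guard=15)
print(g,r.current_tool_pos(),r.current_time())
if not g:
    r.gripper_close(60); r.dwell(.15)
    print(r.current_width(),r.current_gripper_force(),r.current_tool_pos(),r.current_tcp_rot())
    r.move_linear([476.3,-147.2,245],o,rate=100)
    print(r.current_width(),r.current_gripper_force(),r.current_tool_pos(),r.current_wrist_force(),r.current_time())
    im=[cv2.cvtColor(r.camera(n),cv2.COLOR_RGB2BGR) for n in('scene','top')]
    X=r.current_tool_pos(); out=[]
    for n,i in zip(('scene','top'),im):
        u=proj(n,[X[0],X[1],180]).astype(int); x,y=max(u[0]-50,0),max(u[1]-50,0)
        print(n,x,y); out.append(cv2.resize(i[y:y+100,x:x+100],(400,400)))
    cv2.imwrite('pics/g.png',np.hstack(out))
```

```text
False [ 477.03425034 -147.36604666  119.75702138] 3.2
21.650067542957675 58.66614103317261 [ 476.86121488 -147.38600566  119.38319493] [ 1.79927168e+02 -1.56357247e-03  6.99991255e+01]
21.79180013337216 58.769391775131226 [ 475.73666701 -147.1342729   244.21002279] [-0.55806512 -0.18647041 -1.55699858] 5.3667
scene 239 87
top 264 137
```

View pics/g.png

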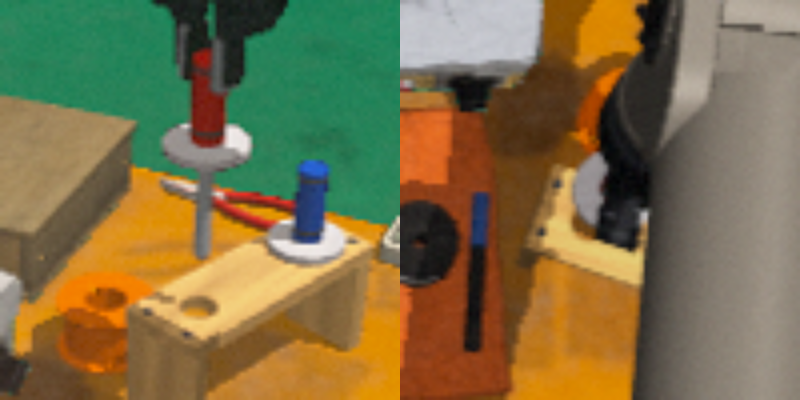

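The scene crop shows the red spindle gripped and upright, its rod clear of the rack at (203,255). The blue one is still in the rack.

Run:
```python
from h import *
o=[180,0,70]
r.move_linear([455.8,238.5,250],o,rate=220)
r.dwell(.3)
X=r.current_tool_pos();print(X,r.current_tcp_rot(),r.current_time(),r.current_joints())
i=cv2.cvtColor(r.camera('scene'),cv2.COLOR_RGB2BGR);p=r.camera_params('wrist');w=cv2.cvtColor(r.camera('wrist'),cv2.COLOR_RGB2BGR)
c=cv2.resize(i[190:310,165:285],(480,480),interpolation=cv2.INTER_CUBIC)
u=proj('wrist',[455.8,238.5,104],p);print('mouth wrist',u,'tip pred',proj('wrist',[X[0],X[1],X[2]-109.4],p),'scene tip',proj('scene',[X[0],X[1],X[2]-109.4]),'mouth',proj('scene',[455.8,238.5,104]))
cv2.imwrite('pics/m.png',np.hstack([c,cv2.resize(w[90:330,180:340],(320,480))]))
```

```text
[455.94958133 238.087434   250.00876102] [1.79994086e+02 6.84223336e-03 6.99563464e+01] 7.675 [  6.06332484  17.65515748 -46.29844803  86.06544013  12.80923337
  81.74322861 -60.76783594]
mouth wrist [257.22911727 176.86563041] tip pred [257.56807599 184.9342544 ] scene tip [222.10599834 241.05665267] mouth [223.38139747 253.29338402]
```

View pics/m.png

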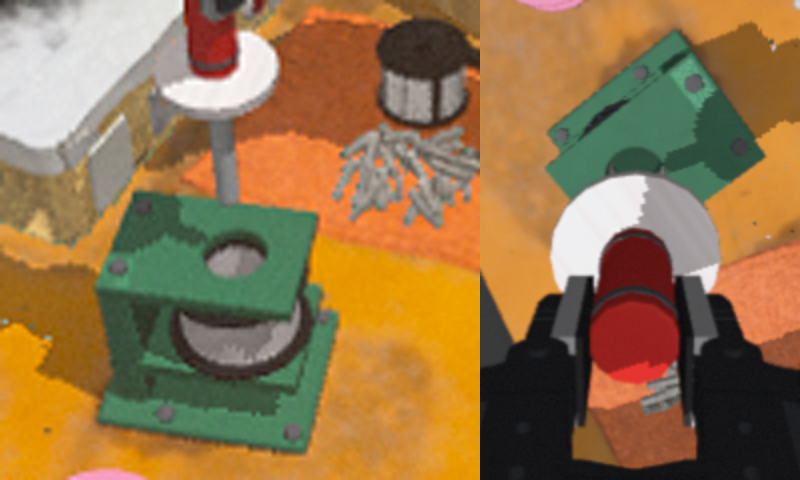

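The scene crop shows the rod tip at (229,200) directly over the hole at (236,258), and the wrist view agrees to within about 3 mm. I'll lower it under guard.

Run:
```python
from h import *
o=[180,0,70]; x,y=455.6,237.6
g=r.move_linear([x,y,136],o,rate=60,guard=10)
print(g,r.current_tool_pos(),r.current_wrist_force(),r.current_time())
if not g:
    g=r.move_linear([x,y,122],o,rate=10,guard=5)
    print(g,r.current_tool_pos(),r.current_tcp_rot(),r.current_wrist_force(),r.current_torque(),r.current_time())
i=cv2.cvtColor(r.camera('scene'),cv2.COLOR_RGB2BGR)
cv2.imwrite('pics/d.png',cv2.resize(i[190:310,165:285],(600,600),interpolation=cv2.INTER_CUBIC))
```

```text
False [455.817908   237.76358361 136.30884979] [-0.36799906 -0.52619371 -1.58653395] 9.825
True [455.71741225 237.50059166 128.28256807] [1.79992532e+02 8.08955809e-03 6.99863237e+01] [0.2430163  0.12904832 4.93198266] [-0.10205535  0.11431689  0.05953953] 10.6667
```

View pics/d.png

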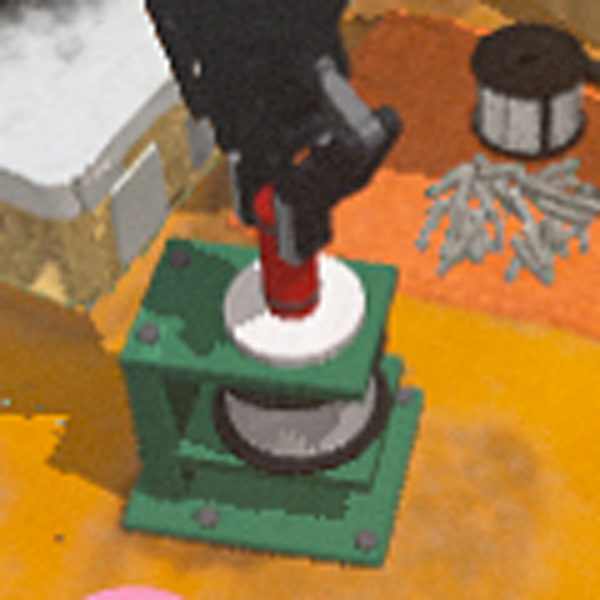

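Contact came at TCP z 128.3, against 128.4 expected for a seated flange. The picture shows the flange flat on the upper arm at (295,308). I'll release and retract.

Run:
```python
from h import *
r.gripper_open(); r.dwell(.2)
print(r.current_width(),r.current_wrist_force())
X=r.current_tool_pos()
r.move_linear([X[0],X[1],290],rate=100)
r.dwell(.5)
print(r.current_tool_pos(),r.current_wrist_force(),r.current_time())
i=cv2.cvtColor(r.camera('scene'),cv2.COLOR_RGB2BGR)
cv2.imwrite('pics/e.png',cv2.resize(i[110:310,165:365],(600,600),interpolation=cv2.INTER_CUBIC))
```

```text
85.59852720249778 [ 0.46695765  0.05695692 -0.41330526]
[454.74499305 236.76436887 290.01327544] [-0.19423619 -0.05683162 -0.04148805] 13.8417
```

View pics/e.png

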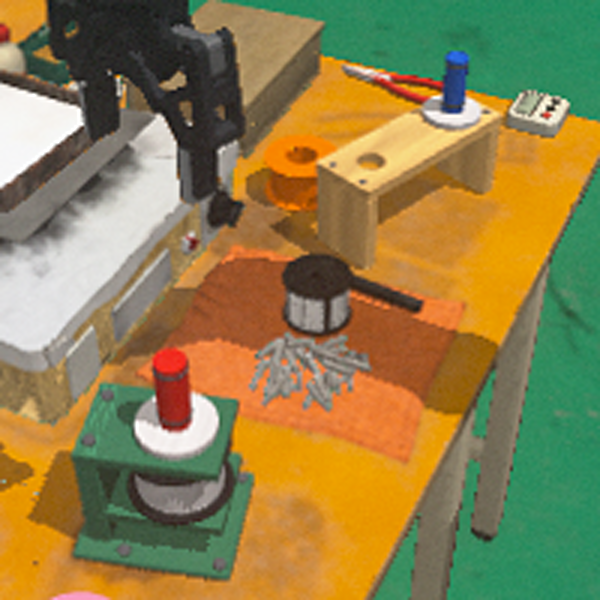

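The red spindle stands seated at (175,420), upright with its flange flat. The blue spindle is still in the rack at (455,95), and the gripper is clear.

```bash
python3 -c "
from bench import r
print(r.sign_off())"
```

```text
the job is handed in; nothing more can be done
None
```

The long red spindle is threaded down through the upper arm, reel and lower arm, with its flange flat on the upper arm; I lowered it in the grip, released it and handed the job in at about 14 s, and the short blue spindle is still in the rack.

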